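# Open the safety-latched lamp cupboard

## Task

The door of the small dark cupboard stands ajar, held by its child-safety latch. Reach down through the gap behind the top of the door, gently press the sprung white pad until the hook lets go, and keep it pressed while you draw the door past the catch; then swing the door open to about a right angle, let go and leave it standing open. The latch is thin plastic and its pad is not set at the same height on every cupboard, so feel for it and force neither it nor the door; leave the lamps and the other things about where they are.

Things in the scene. Friction and masses are not known exactly. Their poses are not given: they have to be found in the camera images.
- cupboard: Fixed dark-wood cupboard on a black plinth, 200 deep (x) x 440 wide (y) x 220 high mm. Origin at the centre of its underside; front plane at x = -100 mm, facing -x (the robot). Right half (-y): an open rack of clay lamps. Left half (+y): the door.
- catch: Fixed white catch bar, 10 x 65 x 12 mm, hanging under the cupboard's top panel behind the door, 4 to 14 mm behind the front plane, down to 28 mm below the top. Origin: the cupboard's. The hook's white upward barb, 57 to 65 mm behind the door's inner face, sits behind it.
- door (a joint): Angle of the door, rad: 0 shut, grows as it opens toward the robot, end stop 1.75. Starts ajar at 0.21 to 0.235; while the hook is engaged it opens no further than about 0.24. Its stiff hinge (0.12 N m) holds it where it is left. More than 20 N on the door and its latch together counts as forcing them.
- door_hinge (a point): Point on the vertical hinge line (left edge of the door's inner face) at the height of the door's top edge, which is the cupboard's top, 220 mm up. Axes turn with the door: x normal to the inner face, into the cupboard; y from the free edge to the hinge; z up. Panel: 210 mm along -y, x from -18 to 0 mm, lower edge 63 mm above the table.
- door_handle (a point): Middle of the door's vertical steel bar handle, 90 mm long, 35 mm off the door's outer face, 70 mm below the door's top edge, 25 mm from the free edge. Axes as door_hinge.
- press_point (a point): Point above the middle of the latch's white press pad, level with the door's top edge, in the gap between door and cupboard; moves with the door (door_hinge plus x 17, y -165 mm; same axes). Pad faces up, 28 (x) x 34 (y) mm, 3 to 31 mm off the inner face. Its top is 8 to 32 mm below this point, different every time and not measured. Gap here 34 to 40 mm at the start.
- latch (a point): Middle of the latch's white mounting plate, fixed on the door's inner face 60 mm below its top edge; axes as door_hinge. The hook slides straight down on it: spring 3 N at first, 0.7 N more per mm, about 9 N when it clears the catch (8 to 9 mm down), 11.4 N at its hard stop (12 mm). Keep it about 10 mm down until the door is beyond 0.4 rad; then it may spring up. Over 20 N on it breaks it.
- lamp_a: open clay oil lamp (a little terracotta bowl with a spout along its +x), 68 mm across, 26 mm high, loose; origin at the centre of its underside. A bystander; it may stand in front of the cupboard; the door passes above it.
- lamp_b: open clay oil lamp (a little terracotta bowl with a spout along its +x), 68 mm across, 26 mm high, loose; origin at the centre of its underside. A bystander.
- lamp_c: open clay oil lamp (a little terracotta bowl with a spout along its +x), 90 mm across, 30 mm high, loose; origin at the centre of its underside. A bystander.
- lamp_top: open clay oil lamp (a little terracotta bowl with a spout along its +x), 68 mm across, 26 mm high, loose; origin at the centre of its underside. A bystander, standing on the cupboard's top above its right half, at least 20 mm behind the front edge.
- brush: small hand brush lying on the table, origin under its middle. A bystander.
- jar: glass jar with a steel cap, 70 mm across, 90 mm high, origin at the centre of its underside. A bystander.
- matchbox: small cardboard box, 55 x 36 x 16 mm, origin at the centre of its underside. A bystander.

How it is judged:
On the way:
1. the door is drawn past the catch (beyond 0.4 rad) (value of joint door above 0.4 rad), for 0.1 s.
At the end, for the whole second after the job is handed in: The door stands open by more than 1.2 rad (about 70 degrees) and is at rest (under 0.03 rad/s) (value of joint door above 1.2 rad and velocity of joint door between -0.03 and 0.03 rad/s); the robot touches nothing.
It fails at once if more than 20 N on the door and its latch (the thin latch breaks) (contact force between door and anything else above 20 N).
It fails at once if a lamp, the brush, the jar or the matchbox is moved by more than 30 mm (distance of any of lamp_a, lamp_b, lamp_c, lamp_top, brush, jar, matchbox from where it was at the start of the episode above 0.03 m).
It fails at once if a lamp or the jar is tipped by more than 0.5 rad (angle between any of lamp_a, lamp_b, lamp_c, lamp_top, jar's own z axis and vertical above 0.5 rad).
It also fails if it takes over 58 s, if anything falls off the work surface, if the arm or the gripper's body presses on something with over 40 N, if the wrist force passes 120 N, or if a joint passes its speed limit or range.

## Robot

A 7-joint arm with a two-finger parallel gripper is mounted at the origin on the work surface. World frame = base frame: x ahead of the robot, y to its left, z up, the work surface at z = 0. Lengths are in m, angles in rad, forces in N, time in s.
With the tool pointing down it reaches from about 0.4 to 0.85 m from the base axis. Payload 4.4 kg.
Tool frame: the origin (TCP) lies at the very end of the fingers, on their centre line; the grasp point (between the pads) lies 19 mm behind it; z points along the fingers, y is the direction in which the jaws open and shut (so a half turn about z gives the same grasp; the last joint's range is limited). The gripper opens to 94 mm and grips with 3 to 60 N. Pads are 16 mm wide; open, the fingers measure 119 mm over their backs; the gripper's body (75 mm by 177 mm) begins 78 mm behind the grasp point.
Start: joints at [-1.378, 0.628, 0.038, 1.517, -0.027, 0.996, -0.02], TCP at [0.166, 0.628, 0.205] pointing down, gripper open.
Joint ranges: [-3.06, 3.06], [-0.37, 2.12], [-1.25, 1.32], [0.18, 2.47], [-1.1, 4.24], [0.23, 1.98], [-2.94, 2.94]. Speed limits (rad/s): [2.57, 2.57, 3.14, 3.14, 3.14, 3.14, 3.14].

## Interface

Orientations are given as [roll, pitch, yaw] about the fixed x, y, z axes, in that order (R = Rz(yaw) Ry(pitch) Rx(roll)).
In Python, from bench import env gives the robot as it stands.
- The arm moves only by the shell command python3 -m creep 'ROWS' [FORCE]. ROWS is JSON, a list of rows, each an object of numbers: "hand": the closure in counts, from 0 (fully open) to 255 (shut); "x", "y", "z": the shift along the tool's x, y, z in units of 0.75 m (1.0 is 0.75 m); "ax", "ay", "az": the turn, a rotation vector about the tool's x, y, z in units of 45 degrees (1.0 is 45 degrees). In form: [{"hand": .., "x": .., "y": .., "z": .., "ax": .., "ay": .., "az": ..}, ...]. A call has exactly 10 rows; each row is the pose to reach, as a shift and turn from the pose commanded when the call began, along the tool's axes at that moment; what a row does not reach only later rows make up. A row lasts 1/10 s, in which the tool goes at most 50 mm and 8.59 degrees, less where a joint would pass 70% of its speed; a pose out of reach is approached as far as the arm can. A call with a number of a shift or a turn outside -1 to 1 is refused whole. A call with a gripper value outside its range is refused whole. The fingers move at their own pace and stop on an object; FORCE is the grip in N (left out, the last holds). Time passes only in rows, so rows that repeat a pose let the fingers close, or fill a call up. It gives the time, the measured TCP pose, the force and the opening at its end, in the units of the state.
- env.sense(): the state, without advancing time (a new reading comes with each control period).
- env.camera(name): name is "scene" or "top" or "wrist"; returns a dict with "pixels" (420x560x3 uint8, red, green, blue), "fovy" (degrees; the focal length in pixels is half the picture's height over the tangent of half this angle, whatever the lens; pixels are square), "cx", "cy" (the principal point, pixels), "k1" (the pictures are not rectified: a ray, as slopes to the right and down, at radius r is drawn at 1 + k1 r^2 times it, then the intrinsics apply), "eye" and "rotation" of the camera in the world; the wrist camera has in their place "T_tool_cam" (4x4, takes a point from camera to tool coordinates, whose origin is the TCP and whose axes are the flange's). Camera axes: x right, y down, z forward; pixel columns grow to the right and rows downward; lengths in m; the calibration is good to about 2 mm. A picture is of the moment at which its call begins: read the wrist's pose just before it. There is no depth.
- env.finish_job(): hands the job in, once; it reports no verdict.
Trained networks look in a picture, given as the dict that the camera call returned (one of the last four; its "shot" number tells which), for a name from the list of things; names that differ only in an ending like _2 or _b are one class to them, and where a whole thing is asked for, a point or a joint stands for the part that bears it (a point fixed in the world has none). Each returns a list of dicts, best first, with "confidence" (0 to 1); they miss things now and then, are a little off and sometimes report something else, mostly with a low value. They report only what shows in the picture. A call takes as long as a camera call.
- env.find_in(name, picture): "rect" ([left, top, width, height] in pixels, round what is visible of it).
- env.silhouettes(name, picture): "pixels" (420x560 bool, what is visible of it) and "rect" ([left, top, width, height] in pixels, round what is visible of it).
The state is a dict: "time": time; "joints": joint angles; "qvel": joint speeds; "joint_torque": joint torques, N m; "eef_pos": TCP position; "ee_rot": TCP orientation; "wrist_force": force on the tool from outside, world axes, zero at the start; "ft_torque": the same for the moment, N m; "grip_width": finger opening in m.
Only numpy, scipy, OpenCV 4.12 (cv2) and the standard library are available. Lean on these libraries where they do the work, as an engineer would, in place of code of your own. Each camera call takes 0.05 s, during which the arm holds its last target. There are 200 camera calls.

## Working session

There is one attempt and no reset: what is moved stays moved. The work goes in short steps, Python scripts to look and compute and a shell command to move; the robot and the scene stay as the last step left them, time stands still between calls to the robot, and variables do not carry over. Pictures are saved under pics/ and viewed, about 8 in all and at most 12, crops included, and the job is handed in when it is done.

```bash
ls; mkdir -p pics; cat > h.py <<'E'
import numpy as np, cv2
from bench import env
from scipy.spatial.transform import Rotation as R
def cam(name):
    s=env.sense(); p=env.camera(name)
    f=210/np.tan(np.radians(p['fovy'])/2)
    if 'eye' in p: Rm,e=np.array(p['rotation']),np.array(p['eye'])
    else:
        T=np.array(p['T_tool_cam']); Rt=R.from_euler('xyz',s['ee_rot']).as_matrix()
        Rm=Rt@T[:3,:3]; e=np.array(s['eef_pos'])+Rt@T[:3,3]
    return p,f,Rm,e
def save(p,n): cv2.imwrite('pics/'+n+'.png',cv2.cvtColor(p['pixels'],cv2.COLOR_RGB2BGR))
def ray(c,u,v):
    p,f,Rm,e=c; x=np.array([(u-p['cx'])/f,(v-p['cy'])/f]); s=x.copy()
    for _ in range(20): s=x/(1+p['k1']*(s@s))
    d=Rm@np.array([s[0],s[1],1]); return e,d
def atz(c,u,v,z):
    e,d=ray(c,u,v); return e+d*(z-e[2])/d[2]
def proj(c,P):
    p,f,Rm,e=c; q=Rm.T@(np.array(P)-e); s=q[:2]/q[2]; s=s*(1+p['k1']*(s@s)); return s*f+[p['cx'],p['cy']]
E
python3 - <<'E'
from h import *
print(env.sense())
for n in('scene','top','wrist'):
    c=cam(n); save(c[0],n+'1'); print(n,c[1],c[0]['k1'],c[3],c[2].tolist())
    for k in('cupboard','door','latch','door_handle','lamp_a','jar','brush','catch','matchbox'):
        print(k,[(d['rect'],round(d['confidence'],2)) for d in env.find_in(k,c[0])[:4]])
E
```

```text
pics
{'time': 0.0, 'joints': array([-1.37778095,  0.6293182 ,  0.03845906,  1.51832627, -0.02703082,
        0.99630393, -0.01995847]), 'qvel': array([-1.69934171e-03,  1.06696778e-03, -6.51391237e-05,  2.94798003e-04,
       -5.66776112e-04,  1.97695060e-03, -1.70281347e-03]), 'joint_torque': array([ 3.78734576e-04, -5.49709976e+01,  1.14361390e+00, -1.86632699e+01,
       -5.22561616e-02,  2.38125608e-02,  1.49590642e-04]), 'eef_pos': array([0.16616405, 0.62773148, 0.20458588]), 'ee_rot': array([-3.13975513e+00,  6.10863623e-06,  2.88278915e+00]), 'wrist_force': array([-0.53655135,  0.04763853, -0.2496996 ]), 'ft_torque': array([-0.02122993,  0.0151245 , -0.01920386]), 'grip_width': 0.09429292677788008}
scene 404.04151073978346 0.04217696401091562 [0.51300589 0.53167934 0.90087226] [-2.4395651994516796, -0.0021019924045957428, -3.132668834483226]
cupboard [([103.4, 151.9, 177.4, 221.4], 0.57), ([216.3, 241.2, 62.1, 123.0], 0.33)]
door [([212.6, 239.7, 69.8, 125.7], 0.57)]
latch [([314.6, 233.4, 27.5, 26.0], 0.68), ([215.7, 236.2, 65.3, 129.1], 0.58)]
door_handle [([215.6, 238.0, 66
[... 597 characters left out ...]
dle [([119.5, 147.7, 105.6, 65.3], 0.72)]
lamp_a [([256.8, 251.5, 28.7, 28.8], 0.81), ([213.6, 219.6, 27.0, 25.4], 0.65), ([327.9, 213.6, 36.3, 31.0], 0.64)]
jar [([393.5, 192.5, 37.5, 29.4], 0.92)]
brush [([302.1, 263.2, 64.6, 71.2], 0.78)]
catch [([395.4, 192.7, 36.4, 30.5], 0.31)]
matchbox [([145.4, 263.4, 25.3, 24.9], 0.64)]
wrist 330.54467708402944 -0.03628073850167975 [0.08992737 0.64820935 0.38417997] [[0.2558594852856696, 0.9320949508067196, 0.25638823387583437], [0.9667139764251207, -0.24666737522637364, -0.06796538665570834], [-0.00010758104233454521, 0.2652436779256931, -0.9641814039623294]]
cupboard []
door []
latch []
door_handle []
lamp_a []
jar []
brush []
catch []
matchbox []
```

```bash
sed -i "s/Rm,e=np.array(p\['rotation'\])/Rm,e=R.from_euler('xyz',p['rotation']).as_matrix()/" h.py
python3 - <<'E'
import cv2
a=cv2.imread('pics/top1.png')[30:300,90:460]; cv2.imwrite('pics/t1.png',cv2.resize(a,None,fx=2.1,fy=2.1,interpolation=cv2.INTER_CUBIC))
E
```

```text
(no output)
```

View pics/t1.png

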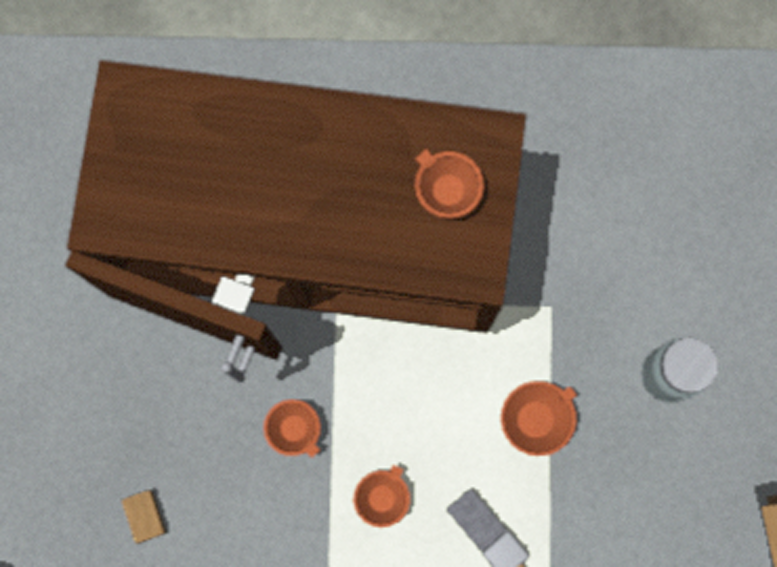

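View pics/scene1.png

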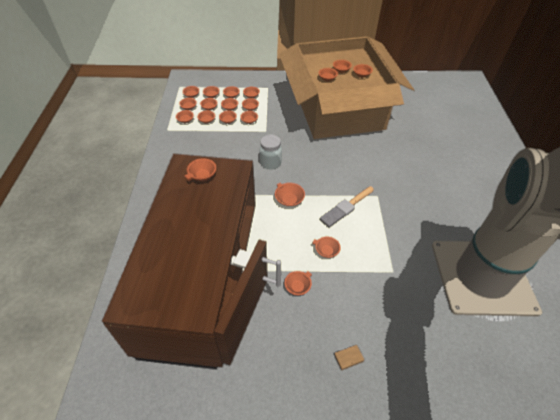

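```bash
python3 - <<'E'
from h import *
from scipy.optimize import least_squares
c=cam('top')
def px(u,v): return u/2.1+90-.25,v/2.1+30-.25
W=[atz(c,*px(u,v),.22)[:2] for u,v in((100,62),(525,115),(506,306),(68,250))]
L=np.array([[.1,.22],[.1,-.22],[-.1,-.22],[-.1,.22]])
def T(q): return L@np.array([[np.cos(q[2]),np.sin(q[2])],[-np.sin(q[2]),np.cos(q[2])]])+q[:2]
r=least_squares(lambda q:(T(q)-W).ravel(),[.7,0,0]);print(r.x,r.fun.reshape(4,2))
pad=atz(c,*px(233,294),.20); print('pad',pad)
print('door tip outer/inner', atz(c,*px(240,347),.22),atz(c,*px(263,322),.22), 'hinge outer',atz(c,*px(68,265),.22))
for n,u,v,z in(('a',293,428,.02),('b',382,498,.02),('c',540,418,.02),('top',449,190,.245),('match',145,515,.01),('jar',690,366,.09)): print(n,atz(c,*px(u,v),z))
q=r.x; Rc=R.from_euler('z',q[2]).as_matrix()
for th in(.21,.235):
  h=np.r_[q[:2],.22]+Rc@[-.1,.215,0]
  for s in(1,-1):
   Rd=R.from_euler('z',q[2]+s*th).as_matrix(); print(th,s,h,h+Rd@[.017,-.165,0],h+Rd@[0,-.21,0],h+Rd@[-.018,-.21,0])
E
```

```text
[ 0.69850398  0.01621788 -0.10733456] [[ 0.00062016  0.00046136]
 [ 0.00135167 -0.00243616]
 [-0.00064727  0.001539  ]
 [-0.00132455  0.0004358 ]]
pad [0.5866191 0.0814472 0.2      ]
door tip outer/inner [0.52953248 0.06904513 0.22      ] [0.55503767 0.04718087 0.22      ] hinge outer [0.60867382 0.24434805 0.22      ]
a [0.46349262 0.03478507 0.02      ]
b [ 0.38372923 -0.07210321  0.02      ]
c [ 0.48160498 -0.25632729  0.02      ]
top [ 0.68544608 -0.13380928  0.245     ]
match [0.35752805 0.2073319  0.01      ]
jar [ 0.53772263 -0.41314854  0.09      ]
0.21 1 [0.62211211 0.24069345 0.22      ] [0.65593265 0.0783045  0.22      ] [0.64363399 0.0317992  0.22      ] [0.62572877 0.02995446 0.22      ]
0.21 -1 [0.62211211 0.24069345 0.22      ] [0.58677748 0.07862722 0.22      ] [0.55658469 0.04117864 0.22      ] [0.53948342 0.04679528 0.22      ]
0.235 1 [0.62211211 0.24069345 0.22      ] [0.65998138 0.07920067 0.22      ] [0.64884908 0.03240246 0.22      ] [0.63099557 0.03011072 0.22      ]
0.235 -1 [0.62211211 0.24069345 0.22      ] [0.58273729 0.07956113 0.22      ] [0.55161782 0.042879   0.22      ] [0.53466229 0.04892137 0.22      ]
```

```bash
cat >> h.py <<'E'
def go(P,yaw,base=None):
    "world target, tool down -> shift and turn in move units, from the measured pose or a given [pos,rpy]"
    s=env.sense(); p,r=base or (s['eef_pos'],s['ee_rot']); Rt=R.from_euler('xyz',r)
    d=Rt.inv().apply(np.array(P)-p)/.75; w=(Rt.inv()*R.from_euler('xyz',[np.pi,0,yaw])).as_rotvec()/np.radians(45)
    print('shift',d.round(4),'turn',w.round(3))
E
python3 -c "
from h import *
go([.585,.079,.33],2.81)"
```

```text
shift [-0.7271 -0.5652 -0.1661] turn [-0.    -0.     0.093]
```

```bash
python3 -m creep '[{"hand":255,"x":-0.02,"y":-0.02,"z":-0.04,"ax":0,"ay":0,"az":0},{"hand":255,"x":-0.06,"y":-0.04,"z":-0.08,"ax":0,"ay":0,"az":0.02},{"hand":255,"x":-0.10,"y":-0.075,"z":-0.11,"ax":0,"ay":0,"az":0.03},{"hand":255,"x":-0.14,"y":-0.11,"z":-0.13,"ax":0,"ay":0,"az":0.04},{"hand":255,"x":-0.18,"y":-0.14,"z":-0.15,"ax":0,"ay":0,"az":0.05},{"hand":255,"x":-0.22,"y":-0.17,"z":-0.16,"ax":0,"ay":0,"az":0.06},{"hand":255,"x":-0.26,"y":-0.20,"z":-0.166,"ax":0,"ay":0,"az":0.07},{"hand":255,"x":-0.30,"y":-0.23,"z":-0.166,"ax":0,"ay":0,"az":0.08},{"hand":255,"x":-0.33,"y":-0.26,"z":-0.166,"ax":0,"ay":0,"az":0.09},{"hand":255,"x":-0.36,"y":-0.28,"z":-0.166,"ax":0,"ay":0,"az":0.093}]' 20; python3 -c "
from h import *
go([.585,.079,.33],2.81)"
```

```text
time: 2.55
eef_pos: [0.3744, 0.3542, 0.3304]
ee_rot: [3.142, 0.0, 2.808]
wrist_force: [0.6, 0.5, 0.2]
grip_width: 0.0174
shift [-0.3855 -0.2548  0.0006] turn [ 0.     0.    -0.002]
```

```bash
python3 -m creep '[{"hand":255,"x":-0.02,"y":-0.015,"z":0,"ax":0,"ay":0,"az":0},{"hand":255,"x":-0.07,"y":-0.045,"z":0,"ax":0,"ay":0,"az":0},{"hand":255,"x":-0.12,"y":-0.08,"z":0,"ax":0,"ay":0,"az":0},{"hand":255,"x":-0.17,"y":-0.11,"z":0,"ax":0,"ay":0,"az":0},{"hand":255,"x":-0.22,"y":-0.145,"z":0,"ax":0,"ay":0,"az":0},{"hand":255,"x":-0.27,"y":-0.18,"z":0,"ax":0,"ay":0,"az":0},{"hand":255,"x":-0.32,"y":-0.21,"z":0,"ax":0,"ay":0,"az":0},{"hand":255,"x":-0.36,"y":-0.24,"z":0,"ax":0,"ay":0,"az":0},{"hand":255,"x":-0.38,"y":-0.252,"z":0,"ax":0,"ay":0,"az":0},{"hand":255,"x":-0.3855,"y":-0.255,"z":0,"ax":0,"ay":0,"az":0}]'; python3 - <<'E'
from h import *
c=cam('wrist'); save(c[0],'w2'); s=env.sense(); print(s['eef_pos'],s['ee_rot'],s['grip_width'],c[3],c[2])
for k in('latch','door','catch'): print(k,[(d['rect'],d['confidence']) for d in env.find_in(k,c[0])[:3]])
print('press',proj(c,[.585,.079,.22]),'tcp',proj(c,s['eef_pos']))
E
```

```text
time: 3.55
eef_pos: [0.5853, 0.0797, 0.3297]
ee_rot: [-3.141, -0.0, 2.807]
wrist_force: [-0.3, 0.2, -0.4]
grip_width: 0.0002
[0.58495443 0.08092744 0.32967755] [ 3.14151533e+00 -4.77998542e-04  2.80847180e+00] 0.0003639379488684975 [0.51067065 0.10522475 0.50840829] [[ 3.28612475e-01  9.10687703e-01  2.50323289e-01]
 [ 9.44464662e-01 -3.16695858e-01 -8.76939853e-02]
 [-5.85485029e-04  2.65238838e-01 -9.64182564e-01]]
latch [([232.4, 118.2, 236.4, 105.2], 0.63)]
door [([230.8, 118.9, 236.0, 107.8], 0.78)]
catch []
press [279.76469536 208.13317147] tcp [282.63840364 256.48523651]
```

View pics/w2.png

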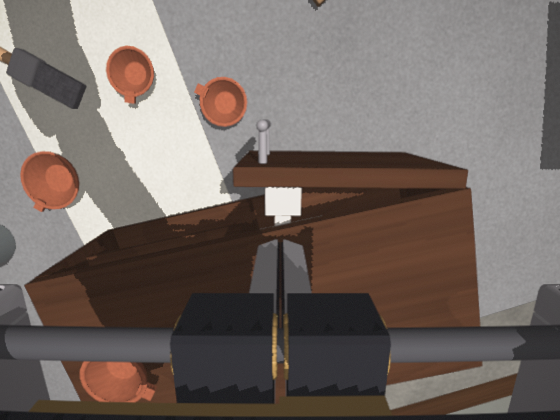

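```bash
python3 - <<'E'
from h import *
c=cam('wrist')
a=atz(c,235,186.5,.22);b=atz(c,467,188,.22);print(a,b,np.hypot(*(b-a)[:2]))
d=(b-a)[:2]; th=np.arctan2(-d[0],d[1])*-1; y=d/np.hypot(*d); yaw=np.arctan2(-y[0],y[1]); print('door yaw',yaw)
Rd=R.from_euler('z',yaw)
for h in (b,a+Rd.apply([0,.21,0])): print('hinge',h,'press',h+Rd.apply([.017,-.165,0]))
for z in(.212,.2,.188): print(z,'pad',atz(c,283,200.5,z), 'width',atz(c,301,200,z)-atz(c,265,200,z))
E
```

```text
[0.55160569 0.05201426 0.22      ] [0.62008733 0.24907382 0.22      ] 0.20861975445695433
door yaw -0.3344614981051887
hinge [0.62008733 0.24907382 0.22      ] press [0.58198232 0.0876365  0.22      ]
hinge [0.62054041 0.25037758 0.22      ] press [0.5824354  0.08894026 0.22      ]
0.212 pad [0.57946117 0.08775876 0.212     ] width [0.01074839 0.03148445 0.        ]
0.2 pad [0.5823097  0.08691955 0.2       ] width [0.01118311 0.03275782 0.        ]
0.188 pad [0.58515822 0.08608035 0.188     ] width [0.01161782 0.0340312  0.        ]
```

```bash
python3 -c "
from h import *
go([.582,.0855,.222],2.807)"
```

```text
shift [0.0028 0.0013 0.144 ] turn [ 0.001 -0.001  0.008]
```

```bash
python3 -m creep '[{"hand":255,"x":0.0015,"y":0.0008,"z":0.01,"ax":0,"ay":0,"az":0},{"hand":255,"x":0.0028,"y":0.0013,"z":0.035,"ax":0,"ay":0,"az":0},{"hand":255,"x":0.0028,"y":0.0013,"z":0.06,"ax":0,"ay":0,"az":0},{"hand":255,"x":0.0028,"y":0.0013,"z":0.085,"ax":0,"ay":0,"az":0},{"hand":255,"x":0.0028,"y":0.0013,"z":0.105,"ax":0,"ay":0,"az":0},{"hand":255,"x":0.0028,"y":0.0013,"z":0.12,"ax":0,"ay":0,"az":0},{"hand":255,"x":0.0028,"y":0.0013,"z":0.13,"ax":0,"ay":0,"az":0},{"hand":255,"x":0.0028,"y":0.0013,"z":0.136,"ax":0,"ay":0,"az":0},{"hand":255,"x":0.0028,"y":0.0013,"z":0.136,"ax":0,"ay":0,"az":0},{"hand":255,"x":0.0028,"y":0.0013,"z":0.136,"ax":0,"ay":0,"az":0}]'; python3 - <<'E'
from h import *
c=cam('wrist'); save(c[0],'w3'); c=cam('scene'); s=env.sense(); print(s['eef_pos'],s['ee_rot'])
a=c[0]['pixels'][200:320,180:340,::-1]; b=cv2.imread('pics/w3.png')
cv2.imwrite('pics/s3.png',np.hstack([cv2.resize(a,(560,420),interpolation=3),b[:, 200:400]]))
print(proj(cam('wrist'),s['eef_pos']))
E
```

```text
time: 4.8
eef_pos: [0.5833, 0.0829, 0.2285]
ee_rot: [3.141, 0.001, 2.81]
wrist_force: [0.4, 0.2, 0.4]
grip_width: 0.0008
[0.58339214 0.08285645 0.22856487] [3.14098441e+00 1.01771365e-03 2.80961848e+00]
[280.81804871 257.68639088]
```

View pics/s3.png

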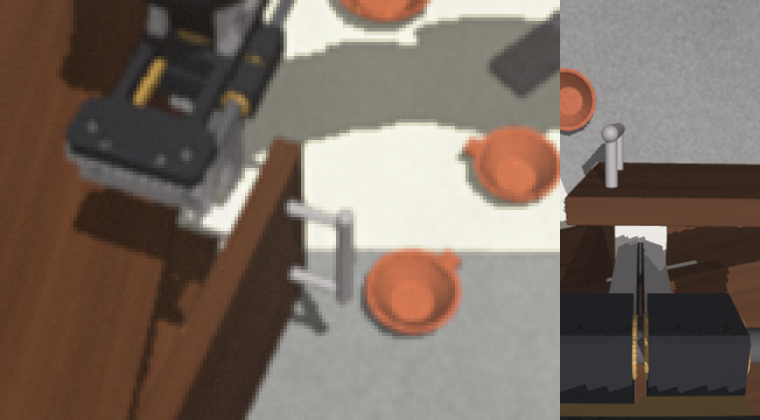

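```bash
python3 - <<'E'
from h import *
c=cam('wrist');s=env.sense();Rd=R.from_euler('z',s['ee_rot'][2]-np.pi)
for P in(atz(c,281,226,.22),atz(c,281,240,.2)): print(Rd.inv().apply(s['eef_pos']-P)*1e3)
print(s['wrist_force'])
E
```

```text
[16.62297178 -0.15774439  8.483475  ]
[ 0.10988547 -0.24222151 28.483475  ]
[-0.08391181 -0.58194614  0.03882323]
```

```bash
python3 -m creep '[{"hand":255,"x":0.001,"y":0,"z":0.004,"ax":0,"ay":0,"az":0},{"hand":255,"x":0.002,"y":0,"z":0.008,"ax":0,"ay":0,"az":0},{"hand":255,"x":0.003,"y":0,"z":0.012,"ax":0,"ay":0,"az":0},{"hand":255,"x":0.003,"y":0,"z":0.016,"ax":0,"ay":0,"az":0},{"hand":255,"x":0.003,"y":0,"z":0.020,"ax":0,"ay":0,"az":0},{"hand":255,"x":0.003,"y":0,"z":0.022,"ax":0,"ay":0,"az":0},{"hand":255,"x":0.003,"y":0,"z":0.024,"ax":0,"ay":0,"az":0},{"hand":255,"x":0.003,"y":0,"z":0.026,"ax":0,"ay":0,"az":0},{"hand":255,"x":0.003,"y":0,"z":0.026,"ax":0,"ay":0,"az":0},{"hand":255,"x":0.003,"y":0,"z":0.026,"ax":0,"ay":0,"az":0}]'
```

```text
time: 6.0
eef_pos: [0.5809, 0.0836, 0.2085]
ee_rot: [3.142, 0.0, 2.81]
wrist_force: [-0.2, 0.1, 0.6]
grip_width: 0.0006
```

```bash
python3 -c "
from bench import env
s=env.sense();print(s['eef_pos'],s['wrist_force'])"
```

```text
[0.58088645 0.08356965 0.20850664] [-0.16325275  0.10744011  0.62592024]
```

No contact yet; next 5 mm.

```bash
python3 -m creep '[{"hand":255,"x":0,"y":0,"z":0.001,"ax":0,"ay":0,"az":0},{"hand":255,"x":0,"y":0,"z":0.002,"ax":0,"ay":0,"az":0},{"hand":255,"x":0,"y":0,"z":0.003,"ax":0,"ay":0,"az":0},{"hand":255,"x":0,"y":0,"z":0.004,"ax":0,"ay":0,"az":0},{"hand":255,"x":0,"y":0,"z":0.005,"ax":0,"ay":0,"az":0},{"hand":255,"x":0,"y":0,"z":0.006,"ax":0,"ay":0,"az":0},{"hand":255,"x":0,"y":0,"z":0.007,"ax":0,"ay":0,"az":0},{"hand":255,"x":0,"y":0,"z":0.007,"ax":0,"ay":0,"az":0},{"hand":255,"x":0,"y":0,"z":0.007,"ax":0,"ay":0,"az":0},{"hand":255,"x":0,"y":0,"z":0.007,"ax":0,"ay":0,"az":0}]'
```

```text
time: 7.0
eef_pos: [0.5809, 0.0835, 0.2034]
ee_rot: [3.142, 0.0, 2.81]
wrist_force: [-0.7, -0.2, 2.6]
grip_width: 0.0005
```

```bash
python3 -m creep '[{"hand":255,"x":0,"y":0,"z":0.001,"ax":0,"ay":0,"az":0},{"hand":255,"x":0,"y":0,"z":0.002,"ax":0,"ay":0,"az":0},{"hand":255,"x":0,"y":0,"z":0.003,"ax":0,"ay":0,"az":0},{"hand":255,"x":0,"y":0,"z":0.004,"ax":0,"ay":0,"az":0},{"hand":255,"x":0,"y":0,"z":0.004,"ax":0,"ay":0,"az":0},{"hand":255,"x":0,"y":0,"z":0.004,"ax":0,"ay":0,"az":0},{"hand":255,"x":0,"y":0,"z":0.004,"ax":0,"ay":0,"az":0},{"hand":255,"x":0,"y":0,"z":0.004,"ax":0,"ay":0,"az":0},{"hand":255,"x":0,"y":0,"z":0.004,"ax":0,"ay":0,"az":0},{"hand":255,"x":0,"y":0,"z":0.004,"ax":0,"ay":0,"az":0}]'
```

```text
time: 8.0
eef_pos: [0.5809, 0.0835, 0.2003]
ee_rot: [-3.142, 0.0, 2.81]
wrist_force: [-0.8, -0.7, 4.8]
grip_width: 0.0009
```

```bash
python3 -m creep '[{"hand":255,"x":0,"y":0,"z":0.001,"ax":0,"ay":0,"az":0},{"hand":255,"x":0,"y":0,"z":0.002,"ax":0,"ay":0,"az":0},{"hand":255,"x":0,"y":0,"z":0.003,"ax":0,"ay":0,"az":0},{"hand":255,"x":0,"y":0,"z":0.004,"ax":0,"ay":0,"az":0},{"hand":255,"x":0,"y":0,"z":0.005,"ax":0,"ay":0,"az":0},{"hand":255,"x":0,"y":0,"z":0.006,"ax":0,"ay":0,"az":0},{"hand":255,"x":0,"y":0,"z":0.006,"ax":0,"ay":0,"az":0},{"hand":255,"x":0,"y":0,"z":0.006,"ax":0,"ay":0,"az":0},{"hand":255,"x":0,"y":0,"z":0.006,"ax":0,"ay":0,"az":0},{"hand":255,"x":0,"y":0,"z":0.006,"ax":0,"ay":0,"az":0}]'
```

```text
time: 9.0
eef_pos: [0.5812, 0.0834, 0.1962]
ee_rot: [3.141, 0.001, 2.81]
wrist_force: [-1.2, -2.6, 8.2]
grip_width: 0.0001
```

```bash
python3 -m creep '[{"hand":255,"x":0,"y":0,"z":0.001,"ax":0,"ay":0,"az":0},{"hand":255,"x":0,"y":0,"z":0.002,"ax":0,"ay":0,"az":0},{"hand":255,"x":0,"y":0,"z":0.003,"ax":0,"ay":0,"az":0},{"hand":255,"x":0,"y":0,"z":0.004,"ax":0,"ay":0,"az":0},{"hand":255,"x":0,"y":0,"z":0.0045,"ax":0,"ay":0,"az":0},{"hand":255,"x":0,"y":0,"z":0.0045,"ax":0,"ay":0,"az":0},{"hand":255,"x":0,"y":0,"z":0.0045,"ax":0,"ay":0,"az":0},{"hand":255,"x":0,"y":0,"z":0.0045,"ax":0,"ay":0,"az":0},{"hand":255,"x":0,"y":0,"z":0.0045,"ax":0,"ay":0,"az":0},{"hand":255,"x":0,"y":0,"z":0.0045,"ax":0,"ay":0,"az":0}]'; python3 - <<'E'
from h import *
s=env.sense();print(s['eef_pos'],s['wrist_force'])
# arc about hinge: rows for phi
h=np.array([.621,.247]);p=s['eef_pos'];y0=s['ee_rot'][2]
for phi in(.05,.1,.15,.2,.25):
    q=h+R.from_euler('z',-phi).as_matrix()[:2,:2]@(p[:2]-h); print(phi,end=' '); go(np.r_[q,p[2]],y0-phi)
E
```

```text
time: 10.0
eef_pos: [0.5815, 0.0832, 0.1933]
ee_rot: [3.141, 0.002, 2.809]
wrist_force: [-0.9, -1.3, 9.8]
grip_width: 0.0003
[0.5815045  0.0832279  0.19329513] [-0.87346777 -1.30094981  9.79798188]
0.05 shift [ 0.0112 -0.0008 -0.    ] turn [0.001 0.002 0.064]
0.1 shift [ 0.0224 -0.001  -0.    ] turn [0.001 0.002 0.127]
0.15 shift [ 0.0337 -0.0007 -0.0001] turn [0.001 0.002 0.191]
0.2 shift [ 0.0448  0.0002 -0.0001] turn [0.001 0.002 0.255]
0.25 shift [ 0.056   0.0017 -0.0001] turn [0.001 0.002 0.318]
```

```bash
python3 -m creep '[{"hand":255,"x":0.0015,"y":0,"z":0,"ax":0,"ay":0,"az":0.008},{"hand":255,"x":0.003,"y":0,"z":0,"ax":0,"ay":0,"az":0.016},{"hand":255,"x":0.0045,"y":-0.0003,"z":0,"ax":0,"ay":0,"az":0.025},{"hand":255,"x":0.006,"y":-0.0005,"z":0,"ax":0,"ay":0,"az":0.034},{"hand":255,"x":0.0075,"y":-0.0006,"z":0,"ax":0,"ay":0,"az":0.043},{"hand":255,"x":0.009,"y":-0.0007,"z":0,"ax":0,"ay":0,"az":0.051},{"hand":255,"x":0.0105,"y":-0.0008,"z":0,"ax":0,"ay":0,"az":0.06},{"hand":255,"x":0.012,"y":-0.0008,"z":0,"ax":0,"ay":0,"az":0.068},{"hand":255,"x":0.0135,"y":-0.0008,"z":0,"ax":0,"ay":0,"az":0.077},{"hand":255,"x":0.0135,"y":-0.0008,"z":0,"ax":0,"ay":0,"az":0.077}]'
```

```text
time: 11.0
eef_pos: [0.5723, 0.0861, 0.1934]
ee_rot: [3.141, 0.003, 2.749]
wrist_force: [0.1, -2.2, 9.4]
grip_width: 0.0007
```

```bash
python3 -m creep '[{"hand":255,"x":0.003,"y":-0.0002,"z":0,"ax":0,"ay":0,"az":0.017},{"hand":255,"x":0.006,"y":-0.0004,"z":0,"ax":0,"ay":0,"az":0.034},{"hand":255,"x":0.009,"y":-0.0006,"z":0,"ax":0,"ay":0,"az":0.051},{"hand":255,"x":0.012,"y":-0.0008,"z":0,"ax":0,"ay":0,"az":0.068},{"hand":255,"x":0.015,"y":-0.0009,"z":0,"ax":0,"ay":0,"az":0.085},{"hand":255,"x":0.018,"y":-0.001,"z":0,"ax":0,"ay":0,"az":0.102},{"hand":255,"x":0.021,"y":-0.001,"z":0,"ax":0,"ay":0,"az":0.119},{"hand":255,"x":0.024,"y":-0.001,"z":0,"ax":0,"ay":0,"az":0.136},{"hand":255,"x":0.027,"y":-0.001,"z":0,"ax":0,"ay":0,"az":0.153},{"hand":255,"x":0.027,"y":-0.001,"z":0,"ax":0,"ay":0,"az":0.153}]'; python3 - <<'E'
from h import *
c=cam('wrist'); save(c[0],'w5'); s=env.sense(); print(s['eef_pos'],s['wrist_force'])
for k in('door','latch'): print([(d['rect'],d['confidence']) for d in env.find_in(k,c[0])[:2]])
E
```

```text
time: 12.0
eef_pos: [0.5533, 0.0937, 0.1934]
ee_rot: [3.139, 0.002, 2.629]
wrist_force: [-0.8, -0.2, 8.6]
grip_width: 0.0006
[0.55321472 0.09372139 0.19339418] [-0.24013144 -0.8861108   9.10903825]
[([190.3, 124.8, 368.1, 144.9], 0.71)]
[([191.9, 126.4, 368.1, 204.4], 0.91), ([41.0, 126.7, 519.0, 290.5], 0.43)]
```

View pics/w5.png

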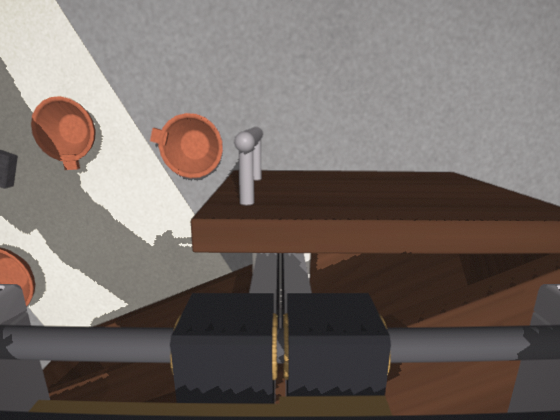

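```bash
python3 - <<'E'
from h import *
s=env.sense();h=np.array([.621,.247]);p=s['eef_pos'];y0=s['ee_rot'][2]
print(R.from_euler('z',np.pi-y0).apply(np.r_[p[:2]-h,0]))
for phi in np.arange(1,10)*.04:
    q=h+R.from_euler('z',-phi).as_matrix()[:2,:2]@(p[:2]-h); print(phi.round(2),end=' '); go(np.r_[q,p[2]],y0-phi)
E
```

```text
[ 0.01612666 -0.16684508  0.        ]
0.04 shift [ 0.0089 -0.0007 -0.    ] turn [0.003 0.003 0.051]
0.08 shift [ 0.0178 -0.001  -0.    ] turn [0.003 0.002 0.102]
0.12 shift [ 0.0268 -0.001  -0.0001] turn [0.003 0.002 0.153]
0.16 shift [ 0.0357 -0.0006 -0.0001] turn [0.003 0.002 0.204]
0.2 shift [ 0.0446  0.0002 -0.0001] turn [0.003 0.002 0.255]
0.24 shift [ 0.0535  0.0013 -0.0001] turn [0.003 0.002 0.306]
0.28 shift [ 0.0623  0.0027 -0.0001] turn [0.003 0.002 0.357]
0.32 shift [ 0.0711  0.0045 -0.0001] turn [0.003 0.002 0.407]
0.36 shift [ 0.0797  0.0067 -0.0001] turn [0.003 0.002 0.458]
```

```bash
python3 -m creep '[{"hand":255,"x":0.004,"y":-0.0003,"z":0,"ax":0,"ay":0,"az":0.023},{"hand":255,"x":0.009,"y":-0.0007,"z":0,"ax":0,"ay":0,"az":0.051},{"hand":255,"x":0.0178,"y":-0.001,"z":0,"ax":0,"ay":0,"az":0.102},{"hand":255,"x":0.0268,"y":-0.001,"z":0,"ax":0,"ay":0,"az":0.153},{"hand":255,"x":0.0357,"y":-0.0006,"z":0,"ax":0,"ay":0,"az":0.204},{"hand":255,"x":0.0446,"y":0.0002,"z":0,"ax":0,"ay":0,"az":0.255},{"hand":255,"x":0.0535,"y":0.0013,"z":0,"ax":0,"ay":0,"az":0.306},{"hand":255,"x":0.0623,"y":0.0027,"z":0,"ax":0,"ay":0,"az":0.357},{"hand":255,"x":0.068,"y":0.0038,"z":0,"ax":0,"ay":0,"az":0.388},{"hand":255,"x":0.0711,"y":0.0045,"z":0,"ax":0,"ay":0,"az":0.407}]'
```

```text
time: 13.15
eef_pos: [0.5095, 0.124, 0.1936]
ee_rot: [3.136, 0.002, 2.309]
wrist_force: [2.0, 0.6, 9.0]
grip_width: 0.0004
```

```bash
python3 -m creep '[{"hand":255,"x":0.004,"y":-0.0003,"z":0,"ax":0,"ay":0,"az":0.023},{"hand":255,"x":0.009,"y":-0.0007,"z":0,"ax":0,"ay":0,"az":0.051},{"hand":255,"x":0.0178,"y":-0.001,"z":0,"ax":0,"ay":0,"az":0.102},{"hand":255,"x":0.0268,"y":-0.001,"z":0,"ax":0,"ay":0,"az":0.153},{"hand":255,"x":0.0357,"y":-0.0006,"z":0,"ax":0,"ay":0,"az":0.204},{"hand":255,"x":0.0446,"y":0.0002,"z":0,"ax":0,"ay":0,"az":0.255},{"hand":255,"x":0.0535,"y":0.0013,"z":0,"ax":0,"ay":0,"az":0.306},{"hand":255,"x":0.0623,"y":0.0027,"z":0,"ax":0,"ay":0,"az":0.357},{"hand":255,"x":0.068,"y":0.0038,"z":0,"ax":0,"ay":0,"az":0.388},{"hand":255,"x":0.0711,"y":0.0045,"z":0,"ax":0,"ay":0,"az":0.407}]'; python3 - <<'E'
from h import *
s=env.sense();h=np.array([.621,.247]);p=s['eef_pos']
print(R.from_euler('z',np.pi-s['ee_rot'][2]).apply(np.r_[p[:2]-h,0]),s['joints'].round(2))
c=cam('top'); a=c[0]['pixels'][60:270,90:370,::-1]; b=cam('wrist')[0]['pixels'][...,::-1]
cv2.imwrite('pics/m6.png',np.hstack([cv2.resize(a,(400,300),interpolation=3),cv2.resize(b,(400,300))]))
E
```

```text
time: 14.15
eef_pos: [0.4777, 0.1663, 0.194]
ee_rot: [3.132, 0.001, 1.99]
wrist_force: [3.9, 1.7, 9.4]
grip_width: 0.0009
[ 0.0154006  -0.16370459  0.        ] [-0.71  0.47  0.46  1.94 -0.29  0.78  0.33]
```

View pics/m6.png

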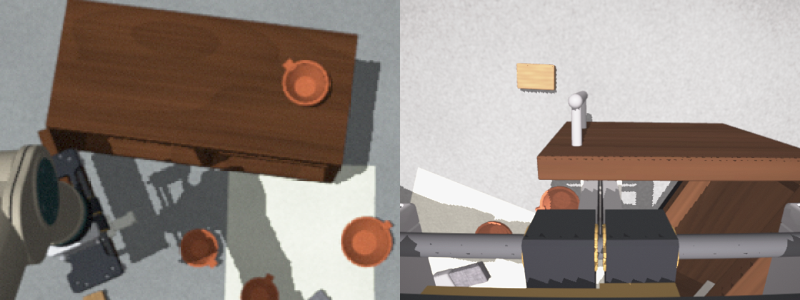

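```bash
python3 -m creep '[{"hand":255,"x":0.004,"y":-0.0003,"z":0,"ax":0,"ay":0,"az":0.023},{"hand":255,"x":0.009,"y":-0.0007,"z":0,"ax":0,"ay":0,"az":0.051},{"hand":255,"x":0.0178,"y":-0.001,"z":0,"ax":0,"ay":0,"az":0.102},{"hand":255,"x":0.0268,"y":-0.001,"z":0,"ax":0,"ay":0,"az":0.153},{"hand":255,"x":0.0357,"y":-0.0006,"z":0,"ax":0,"ay":0,"az":0.204},{"hand":255,"x":0.0446,"y":0.0002,"z":0,"ax":0,"ay":0,"az":0.255},{"hand":255,"x":0.0535,"y":0.0013,"z":0,"ax":0,"ay":0,"az":0.306},{"hand":255,"x":0.0623,"y":0.0027,"z":0,"ax":0,"ay":0,"az":0.357},{"hand":255,"x":0.0711,"y":0.0045,"z":0,"ax":0,"ay":0,"az":0.407},{"hand":255,"x":0.0797,"y":0.0067,"z":0,"ax":0,"ay":0,"az":0.458}]'
```

```text
time: 15.25
eef_pos: [0.4598, 0.2223, 0.1944]
ee_rot: [3.13, -0.002, 1.628]
wrist_force: [7.1, 0.1, 8.3]
grip_width: 0.0007
```

```bash
python3 -m creep '[{"hand":255,"x":0,"y":0,"z":-0.003,"ax":0,"ay":0,"az":0},{"hand":255,"x":0,"y":0,"z":-0.008,"ax":0,"ay":0,"az":0},{"hand":255,"x":0,"y":0,"z":-0.014,"ax":0,"ay":0,"az":0},{"hand":255,"x":0,"y":0,"z":-0.02,"ax":0,"ay":0,"az":0},{"hand":255,"x":0,"y":0,"z":-0.035,"ax":0,"ay":0,"az":0},{"hand":255,"x":0,"y":0,"z":-0.06,"ax":0,"ay":0,"az":0},{"hand":255,"x":0,"y":0,"z":-0.09,"ax":0,"ay":0,"az":0},{"hand":255,"x":0,"y":0,"z":-0.12,"ax":0,"ay":0,"az":0},{"hand":255,"x":0,"y":0,"z":-0.15,"ax":0,"ay":0,"az":0},{"hand":255,"x":0,"y":0,"z":-0.16,"ax":0,"ay":0,"az":0}]'; python3 - <<'E'
from h import *
a=cam('scene')[0]['pixels'][...,::-1]; b=cam('wrist')[0]['pixels'][...,::-1]
cv2.imwrite('pics/m7.png',np.hstack([cv2.resize(a,(400,300)),cv2.resize(b,(400,300))]))
s=env.sense();print(s['eef_pos'],s['ee_rot'],s['wrist_force'])
E
```

```text
time: 16.25
eef_pos: [0.4545, 0.2209, 0.3142]
ee_rot: [3.14, -0.001, 1.63]
wrist_force: [0.8, -0.1, 0.2]
grip_width: 0.0005
[0.45409462 0.22091158 0.31292713] [ 3.14091426e+00 -8.23482112e-04  1.63031405e+00] [-0.57847582  0.16654289 -0.07466488]
```

View pics/m7.png

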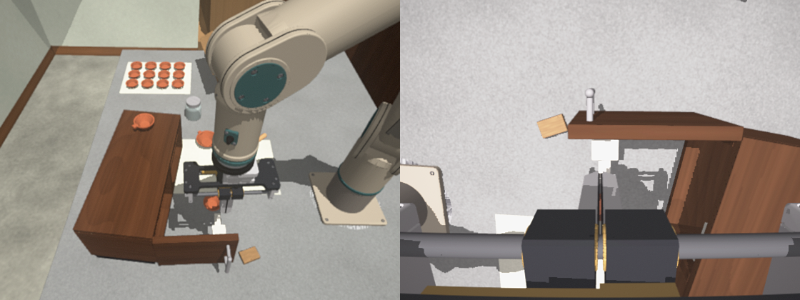

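```bash
python3 - <<'E'
from h import *
c=cam('wrist');k=1.4
a=atz(c,(568-400)*k,138.5*k,.22);b=atz(c,(740-400)*k,139*k,.22);d=b-a
print('angle',-(np.arctan2(-d[0],d[1]))-.107,np.hypot(*d[:2]),env.sense()['wrist_force'])
print(env.finish_job())
E
```

```text
angle 1.4064743697446058 0.20506913155390932 [-0.06164982  0.24720883 -1.16450686]
the job is handed in; nothing more can be done
None
```

The door is open at about 1.41 rad (81°) and standing on its own. I handed the job in at about 16 s; no verdict is reported.

- **Pressing:** I reached down through the gap with the fingers closed and felt the pad at about z = 0.203 m, 17 mm below the door's top edge. I pressed it about 10 mm down, to a wrist force of about 10 N.
- **Opening:** I drew the door along its arc with the pad held down, past the catch and round to the end. Then I lifted straight up.
- **Forces:** the highest wrist force I read was about 11 N, at the end of the swing. Readings came at the end of each move, so a brief peak in between could have been missed.
- **Last checks:** the wrist camera gave the 1.41 rad angle, and the wrist force was about zero apart from one 1.2 N reading that I took as noise. The fingertips were about 90 mm above the door. The lamps, jar and matchbox I could see looked unmoved, by eye only; the brush was mostly hidden behind the arm in that last picture.
- **Disagreement:** the top and wrist cameras put the hinge up to about 9 mm apart in y. I used a value between the two, which probably explains the roughly 7 N sideways force at the end of the swing.

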